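# Close the flux tin with its inner lid and lift off the outer lid

## Robot

A 6-joint arm with a two-finger parallel gripper is mounted at the origin on the work surface. World frame = base frame: x ahead of the robot, y to its left, z up, the work surface at z = 0. Lengths are in m, angles in rad, forces in N, time in s.
With the tool pointing down it reaches from about 0.35 to 0.725 m from the base axis. Payload 6 kg.
Tool frame: the origin (TCP) lies midway between the tips of the shut fingers; the grasp point (between the pads) lies 19 mm behind it; z points along the fingers, y is the direction in which the jaws open and shut (so a half turn about z gives the same grasp; the last joint's range is limited). The gripper opens to 85 mm and grips with 20 to 120 N. Pads are 22 mm wide; open, the fingers measure 114 mm over their backs; the gripper's body (76 mm by 85 mm) begins 54 mm behind the grasp point. The pads swing forward as they close: fully open they stand 13 mm farther back than shut.
Start: joints at [1.507, 0.04, 0.085, 0, -1.615, -0.334], TCP at [0.232, 0.553, 0.231] pointing down, gripper open.
Joint ranges: [-2.56, 2.56], [-1.29, 2.01], [-1.08, 1.49], [-3.29, 1.98], [-2.81, -0.18], [-2.99, 2.99]. Speed limits (rad/s): [2.57, 2.57, 3.01, 3.14, 3.14, 3.14].

## Interface

Orientations are given as [roll, pitch, yaw] about the fixed x, y, z axes, in that order (R = Rz(yaw) Ry(pitch) Rx(roll)).
In Python, from bench import robot gives the robot as it stands. The module is installed in compiled form; this text tells all that it offers.
- The arm moves only by the tool play_rows, never from a script. Its argument "steps" is a list of rows, each a list of 7 numbers: the closure, from -1 (fully open) to 1 (shut), then the shift along the tool's x, y, z in m, then the turn, a rotation vector about the tool's x, y, z in rad. In form: [[jaw, x, y, z, ax, ay, az], ...]. A call has 1 to 5 rows; each row is the pose to reach, as a shift and turn from the pose commanded when the call began, along the tool's axes at that moment; what a row does not reach only later rows make up. A row lasts 1/8 s, in which the tool goes at most 62.5 mm and 10.7 degrees, less where a joint would pass 70% of its speed; a pose out of reach is approached as far as the arm can. A call with a gripper value outside its range is refused whole. The fingers move at their own pace and stop on an object; "newtons" is the grip in N (left out, the last holds). Time passes only in rows, so rows that repeat a pose let the fingers close. It gives the time, the measured TCP pose, the force and the opening at its end, in the units of the state.
- robot.observe(): the state, without advancing time (a new reading comes with each control period).
- robot.read_camera(name): name is "scene" or "side" or "wrist"; returns a dict with "image" (384x512x3 uint8, blue, green, red), "mtx" (3x3 intrinsics, pixels), "extrinsics" (4x4, takes a point from world to camera coordinates); the wrist camera has in their place "T_tool_cam" (4x4, takes a point from camera to tool coordinates, whose origin is the TCP and whose axes are the flange's). Camera axes: x right, y down, z forward; pixel columns grow to the right and rows downward; lengths in m; the calibration is good to about 2 mm. A picture is of the moment at which its call begins: read the wrist's pose just before it. There is no depth.
- robot.close_job(): hands the job in, once; it reports no verdict.
Trained networks look in the newest picture that a camera, given by its name, has taken for a name from the list of things; names that differ only in an ending like _2 or _b are one class to them, and where a whole thing is asked for, a point or a joint stands for the part that bears it (a point fixed in the world has none). Each returns a list of dicts, best first, with "p" (0 to 1); they miss things now and then, are a little off and sometimes report something else, mostly with a low value. They report only what shows in the picture. A call takes as long as a camera call. They do not tell look-alikes from the thing itself.
- robot.recognise(camera, name): "xyz" ([x, y, z] in m, in world coordinates, good to about 4 mm: the middle of the surface that is visible of it).
The state is a dict: "clock": time; "joint_pos": joint angles; "dq": joint speeds; "effort": joint torques, N m; "tcp_pos": TCP position; "tool_rot": TCP orientation; "contact_force": force on the tool from outside, world axes, zero at the start; "wrist_torque": the same for the moment, N m; "grip_width": finger opening in m.
Only numpy, scipy, OpenCV 4.12 (cv2) and the standard library are available. Lean on these libraries where they do the work, as an engineer would, in place of code of your own. Each camera call takes 0.05 s, during which the arm holds its last target.

## Task

At the soldering bench, first slide the clear splash guard fully down. Then carry the two nested lids together from their black stand to the open tin in the bay and lower them gently until the orange inner lid is seated in the tin; let go, then lift the blue outer lid alone and finish while still holding it level, in the gripper only, at least 60 mm above where it sat over the tin, with the inner lid left seated and undisturbed. Keep the lids together until they are on the tin, and leave the solder reel, battery and wristband where they are.

Things in the scene. Friction and masses are not known exactly. Their poses are not given: they have to be found in the camera images.
- bay: fixed low work bay, grey tray 230 x 270 mm, 6 mm thick, turned up to 0.2 rad. Origin on the bench under the tray's centre; x points away from the guard, y along it. Guard at x = -105 mm between posts 130 mm high at y = +-128 mm; a fixed clear pane 12 mm behind the sliding one, top at z = 92 mm; side rails 28 mm high; suction slot 40 mm high at the rear (x 86 to 114 mm)
- sash (a joint): height of the sliding clear guard (sash) above its lowest position, m: 0 = fully down on its stop, 0.085 = fully up. It stays at any height by friction; about 5 N of downward push (plus 15 N per m/s) slides it down
- sash_handle (a point): centre of the red round handle bar on top of the sliding guard: 14 mm diameter, 120 mm long along the bay's y axis, on two thin stubs 50 mm either side of the centre, its axis 22 mm above the top of the sash, whose blue top rail is 9 mm thick. 132 mm above the bench when the guard is down, 217 mm when fully up
- tin_rim (a point): centre of the open mouth of the round steel tin with a green band, at rim height. The tin is fixed on the bay floor: outer diameter 80 mm, inner 74 mm, 55 mm high, rim 61 mm above the bench
- stand: fixed black round stand the lids wait on: a cup of outer diameter 80 mm, inner 74 mm, rim 30 mm above the bench, foot 120 mm across and 4 mm high. Origin on its axis at the bench
- inner_lid: orange inner lid, about 120 g, loose. Origin on its axis at the underside of the flange (level with the rim when seated in tin or stand), z up. Flange 88 mm diameter, 5 mm thick; plug below it 68 mm diameter, 12 mm deep, chamfered: 3 mm play all round in the tin
- outer_lid: blue outer lid, about 140 g, loose, resting on the inner lid's flange. Origin on its axis at the underside of its top plate, 5 mm above the inner lid's origin when nested; z up. Diameter 99 mm, plate 4 mm thick, skirt reaching 8 mm below the plate's underside round the flange (2.5 mm play)
- solder_reel: small upright reel of solder wire, white flanges, 36 mm diameter, 30 mm high, loose on the bay floor beside the tin; origin at the centre of its underside. Leave it alone
- battery: upright block battery, black and brass, 26 x 17 x 48 mm, loose on the bench beyond bay and stand; origin at the centre of its underside. Leave it alone
- wristband: green plastic wristband lying flat, 66 mm diameter, 12 mm high, loose on the bench between robot and bay; origin at the centre of its underside. Leave it alone
- knob_top (a point): top centre of the inner lid's upright orange knob: 18 mm diameter, top 67 mm above that lid's origin. It stands through the blue collar and sticks out 34 mm above it. Lifting by this knob brings both lids
- collar_top (a point): top centre of the outer lid's round blue collar: outer diameter 40 mm, inner 28 mm, top 28 mm above that lid's origin (24 mm above its plate). Lifting by this collar brings the outer lid only
Mind the look-alikes: they are no part of the job. There is more than one size of the outer_lid; the one meant has the size given above.

How it is judged:
On the way, in this order (a step that is already met when the one before it is completed fails the run):
1. the guard is slid fully down (within 6 mm of its stop) while the lids are still on their stand (value of joint sash below 0.006 m and distance of inner_lid from where it was at the start of the episode below 0.015 m), for 0.2 s.
2. both lids, nested, are lifted off the stand together (z of inner_lid in the frame of stand above 0.05 m and z of outer_lid in the frame of inner_lid below 0.012 m and horizontal distance between outer_lid and inner_lid below 0.008 m), for 0.2 s.
3. both lids, nested, are seated on the tin and let go (horizontal distance between inner_lid and tin_rim below 0.006 m and z of inner_lid in the frame of tin_rim below 0.003 m and angle between inner_lid's own z axis and vertical below 0.06 rad and z of outer_lid in the frame of inner_lid below 0.009 m and contact force between the fingers and inner_lid below 0.1 N and linear speed of inner_lid below 0.02 m/s), for 0.2 s.
At the end, for the whole second after the job is handed in: guard within 10 mm of its stop; inner lid seated in the tin (centre 6 mm, height 3 mm, tilt 0.06 rad), untouched; outer lid held still in the fingers, level (0.2 rad), 60 mm or more above the tin's rim, within 100 mm of its axis, touching only the gripper (value of joint sash below 0.01 m and horizontal distance between inner_lid and tin_rim below 0.006 m and z of inner_lid in the frame of tin_rim below 0.003 m and angle between inner_lid's own z axis and vertical below 0.06 rad and contact force between each of the arm, the fingers and inner_lid below 0.1 N and z of outer_lid in the frame of tin_rim above 0.06 m and horizontal distance between outer_lid and tin_rim below 0.1 m and angle between outer_lid's own z axis and vertical below 0.2 rad and linear speed of outer_lid below 0.03 m/s and contact force between the fingers and outer_lid above 1 N and contact force between outer_lid and inner_lid below 0.05 N and contact force between outer_lid and bay below 0.05 N and contact force between outer_lid and stand below 0.05 N); the arm keeps its last pose, push and grip.
It fails at once if the lids are separated while the inner lid is not seated in the tin (left behind, or pulled up with the outer lid) (distance between outer_lid and inner_lid above 0.025 m and (horizontal distance between inner_lid and tin_rim above 0.008 m or z of inner_lid in the frame of tin_rim above 0.006 m)).
It fails at once if the lids are dropped onto the tin (linear speed of inner_lid above 0.4 m/s and horizontal distance between inner_lid and tin_rim below 0.03 m and z of inner_lid in the frame of tin_rim below 0.05 m and contact force between the fingers and inner_lid below 0.1 N).
It fails at once if the solder reel is disturbed (moved 20 mm) (distance of solder_reel from where it was at the start of the episode above 0.02 m).
It fails at once if the battery is disturbed (moved 20 mm or toppled) (distance of battery from where it was at the start of the episode above 0.02 m or angle between battery's own z axis and vertical above 0.5 rad).
It fails at once if the wristband is disturbed (moved 20 mm) (distance of wristband from where it was at the start of the episode above 0.02 m).
It also fails if it takes over 54 s, if anything falls off the work surface, if the arm or the gripper's body presses on something with over 40 N, if the wrist force passes 120 N, or if a joint passes its speed limit or range.

## Working session

There is one attempt and no reset: what is moved stays moved. The work goes in short steps, Python scripts to look and compute and a tool call to move; the robot and the scene stay as the last step left them, time stands still between calls to the robot, and variables do not carry over. Pictures are saved under pics/ and viewed, and the job is handed in when it is done.

Besides the shell and the picture viewer there is one more tool, called after ">>>" in YAML: its name, and indented under it one key for each argument. play_rows: Moves the arm, as the interface text tells. Its arguments: {"type":"object","properties":{"steps":{"type":"array","items":{"type":"array","items":{"type":"number"}}},"newtons":{"type":"number"}},"required":["steps"]}

```bash
mkdir -p pics
cat > h.py <<'E'
import numpy as np, cv2
from bench import robot
from scipy.spatial.transform import Rotation as R
def ray(c,uv,z):
    "pixel -> world at height z (fixed cams)"
    K=np.array(c['mtx']);E=np.array(c['extrinsics']);Rm=E[:3,:3];o=-Rm.T@E[:3,3]
    d=Rm.T@np.linalg.inv(K)@np.array([uv[0],uv[1],1.]);return o+d*(z-o[2])/d[2]
def proj(c,p):
    K=np.array(c['mtx']);E=np.array(c['extrinsics']);q=K@(E[:3,:3]@np.array(p)+E[:3,3]);return q[:2]/q[2]
E
python3 - <<'E'
from h import *
s=robot.observe();print(s['clock'],s['tcp_pos'],s['tool_rot'],s['grip_width'],s['contact_force'])
for n in ['scene','side','wrist']:
    c=robot.read_camera(n);cv2.imwrite(f'pics/{n}0.png',c['image'])
    if n!='wrist':
        for t in ['bay','sash_handle','tin_rim','stand','inner_lid','outer_lid','knob_top','collar_top','solder_reel','battery','wristband']:
            print(n,t,[(np.round(d['xyz'],3).tolist(),round(d['p'],2)) for d in robot.recognise(n,t)])
print(robot.observe()['clock'])
E
```

```text
0.0 [0.23220168 0.55287394 0.23025797] [ 3.13978345e+00 -1.01842396e-04 -3.97752884e-01] 0.085149056392819 [ 0.16484703 -0.44789849  0.03653605]
scene bay [([0.522, 0.168, 0.038], 0.65), ([0.574, -0.149, 0.084], 0.61)]
scene sash_handle [([0.486, 0.151, 0.152], 0.88)]
scene tin_rim [([0.63, 0.134, 0.035], 0.91)]
scene stand [([0.604, -0.147, 0.005], 0.59), ([0.585, -0.147, 0.04], 0.32)]
scene inner_lid [([0.576, -0.143, 0.084], 0.6)]
scene outer_lid [([0.422, -0.175, 0.001], 0.97), ([0.583, -0.149, 0.041], 0.85), ([0.432, -0.314, 0.004], 0.61)]
scene knob_top [([0.575, -0.151, 0.082], 0.63)]
scene collar_top [([0.583, -0.144, 0.04], 0.94), ([0.439, -0.313, 0.005], 0.87), ([0.418, -0.175, 0.006], 0.68)]
scene solder_reel [([0.615, 0.231, 0.032], 0.55)]
scene battery [([0.732, 0.019, 0.042], 0.83)]
scene wristband [([0.375, 0.003, 0.01], 0.62)]
side bay [([0.545, 0.116, 0.028], 0.63), ([0.484, 0.133, 0.156], 0.22)]
side sash_handle []
side tin_rim [([0.62, 0.11, 0.04], 0.7), ([0.599, 0.223, 0.038], 0.66), ([0.486, 0.134, 0.16], 0.53)]
side stand [([0.561, -0.187, 0.006], 0.68)]
side inner_lid [([0.565, -0.155, 0.082], 0.77)]
side outer_lid [([0.414, -0.179, 0.004], 0.71), ([0.43, -0.331, 0.005], 0.64), ([0.564, -0.166, 0.035], 0.6), ([0.562, -0.187, 0.003], 0.24)]
side knob_top [([0.568, -0.157, 0.085], 0.68)]
side collar_top [([0.416, -0.181, 0.004], 0.82), ([0.562, -0.166, 0.035], 0.66)]
side solder_reel [([0.597, 0.225, 0.037], 0.66)]
side battery [([0.724, 0.015, 0.029], 0.72)]
side wristband [([0.372, -0.003, 0.007], 0.7)]
1.25
```

View pics/scene0.png

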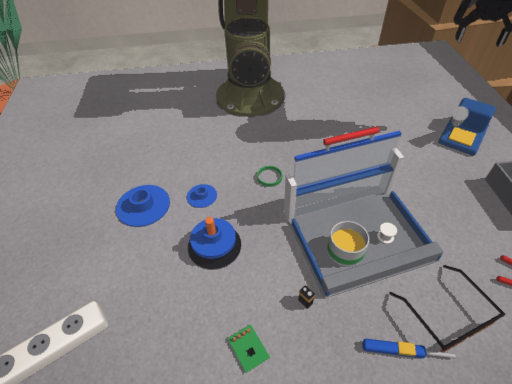

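View pics/side0.png

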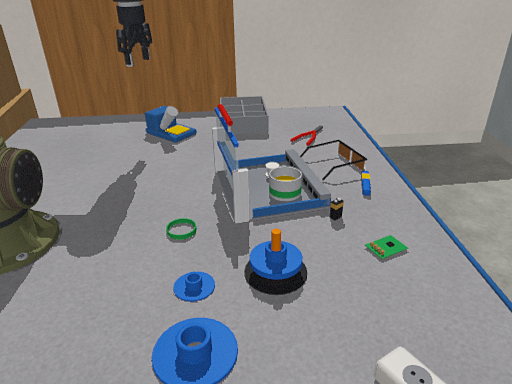

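View pics/wrist0.png

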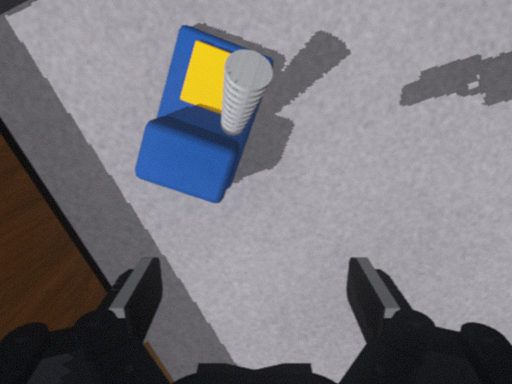

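Run:
```python
import cv2,numpy as np
a=cv2.imread('pics/scene0.png');b=cv2.imread('pics/side0.png')
def crop(im,x,y,w,h,k): return cv2.resize(im[y:y+h,x:x+w],None,fx=k,fy=k,interpolation=cv2.INTER_CUBIC)
cv2.imwrite('pics/c1.png',crop(a,280,120,160,120,5))
cv2.imwrite('pics/c2.png',crop(b,200,95,160,120,5))
cv2.imwrite('pics/c3.png',np.hstack([crop(a,180,205,64,64,6),crop(b,240,225,64,64,6)]))
```

```text
(no output)
```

View pics/c1.png

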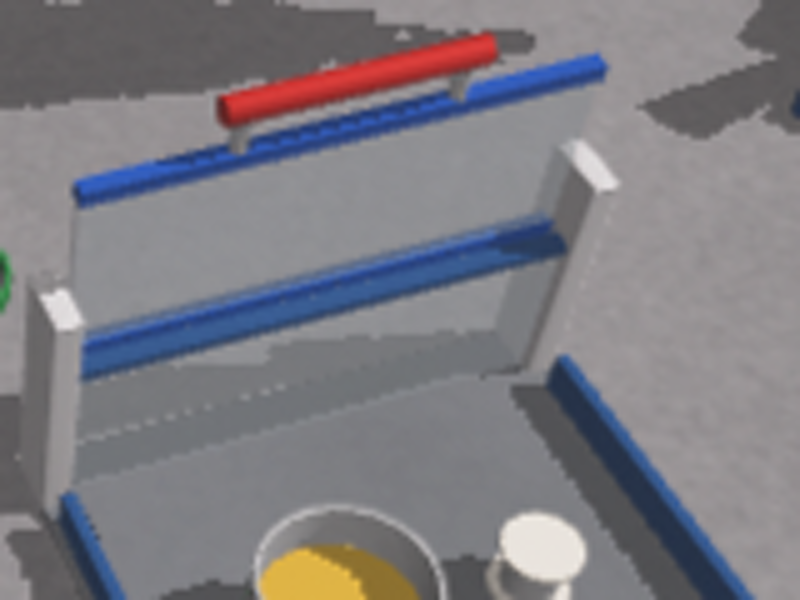

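View pics/c2.png

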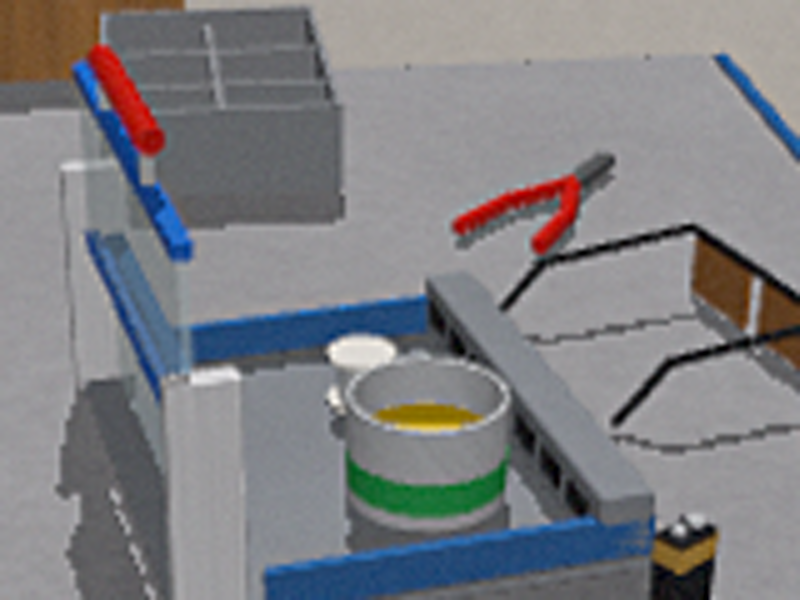

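View pics/c3.png

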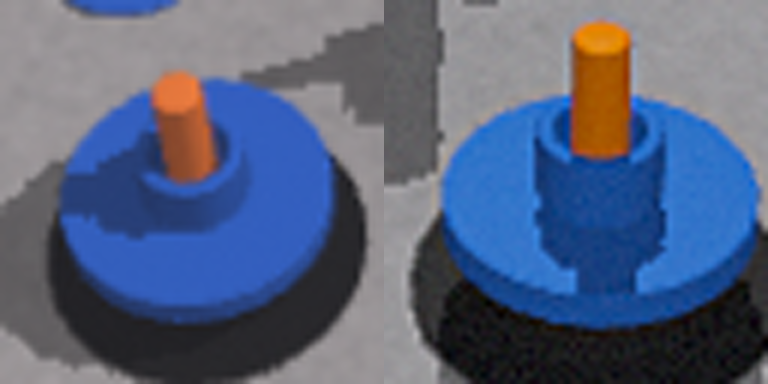

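```bash
cat >> h.py <<'E'
def tri(c1,p1,c2,p2):
    P=[np.array(c['mtx'])@np.array(c['extrinsics'])[:3] for c in(c1,c2)]
    X=cv2.triangulatePoints(P[0],P[1],np.array(p1,float).reshape(2,1),np.array(p2,float).reshape(2,1))[:,0];X=X[:3]/X[3]
    return X,[np.round(proj(c,X)-p,1) for c,p in((c1,p1),(c2,p2))]
E
python3 - <<'E'
from h import *
import pickle
a=robot.read_camera('scene');b=robot.read_camera('side');pickle.dump((a,b),open('cams.pkl','wb'))
print('hL',tri(a,(326,142),b,(230,122.4)));print('hR',tri(a,(377.6,129.6),b,(220.6,106)))
print('knob',tri(a,(209.2,220.3),b,(276.2,231.3)),ray(a,(209.2,220.3),.097),ray(b,(276.2,231.3),.097))
print('tin side',ray(b,(285.8,174),.061))
# post tops
print('postL',ray(a,(280+62/5,120+310/5),.13),'postR',ray(a,(280+590/5,120+168/5),.13))
def crop(im,x,y,w,h,k): return cv2.resize(im[y:y+h,x:x+w],None,fx=k,fy=k,interpolation=cv2.INTER_CUBIC)
cv2.imwrite('pics/c4.png',np.hstack([crop(a['image'],315,210,64,64,6),crop(b['image'],255,155,64,64,6)]))
E
```

```text
hL (array([0.49605799, 0.10244942, 0.21025657]), [array([-0. ,  0.1]), array([-0.1, -0.1])])
hR (array([0.47628735, 0.21610811, 0.21033764]), [array([-0.1,  0.3]), array([-0.1, -0.2])])
knob (array([ 0.56689092, -0.1479103 ,  0.09485924]), [array([-0. ,  0.1]), array([-0.1, -0.1])]) [ 0.56832048 -0.14764646  0.097     ] [ 0.56659652 -0.15101551  0.097     ]
tin side [0.6256232  0.13052131 0.061     ]
postL [0.51970524 0.03367014 0.13      ] postR [0.47141772 0.284273   0.13      ]
```

View pics/c4.png

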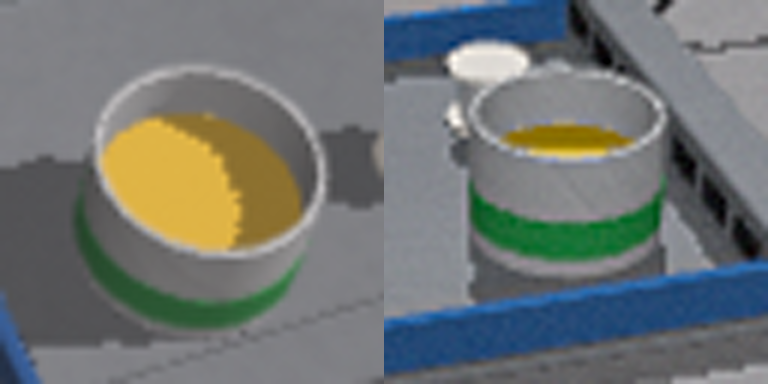

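```bash
cat >> h.py <<'E'
def go(x,y,z,yaw):
    s=robot.observe();p=np.array(s['tcp_pos']);T=R.from_euler('xyz',s['tool_rot'])
    G=R.from_euler('xyz',[np.pi,0,yaw])
    d=T.inv().apply(np.array([x,y,z])-p);r=(T.inv()*G).as_rotvec()
    print('shift',np.round(d,4),'turn',np.round(r,3),'clock',round(s['clock'],2),'tcp',np.round(p,4),'rot',np.round(s['tool_rot'],3),'F',np.round(s['contact_force'],1),'w',round(s['grip_width'],4))
E
python3 - <<'E'
from h import *
import pickle
a,b=pickle.load(open('cams.pkl','rb'))
print('tin',tri(a,(349.8,236.7),b,(255+(568-384)/6,155+115/6)),ray(a,(349.8,236.7),.061),ray(b,(255+(568-384)/6,155+115/6),.061))
go(.486,.159,.30,.17)
E
```

```text
tin (array([0.62604068, 0.1376726 , 0.05714492]), [array([-0.1,  0.3]), array([-0.2, -0.1])]) [0.62777369 0.13667884 0.061     ] [0.62517747 0.1297012  0.061     ]
shift [ 0.3865  0.2652 -0.0687] turn [ 0.    -0.    -0.568] clock 1.35 tcp [0.2324 0.5532 0.2313] rot [ 3.142 -0.    -0.398] F [ 0.7  0.2 -1. ] w 0.0849
```

>>> play_rows:
  steps:
    - [1,0.387,0.265,-0.07,0,0,-0.568]
    - [1,0.387,0.265,-0.07,0,0,-0.568]
    - [1,0.387,0.265,-0.07,0,0,-0.568]
    - [1,0.387,0.265,-0.07,0,0,-0.568]
    - [1,0.387,0.265,-0.07,0,0,-0.568]

```text
clock: 1.98
tcp_pos: [0.3999, 0.2927, 0.2779]
tool_rot: [-3.141, -0.001, 0.171]
contact_force: [0.6, 0.7, 0.0]
grip_width: -0.0003
```

```bash
python3 -c "
from h import *
go(.486,.159,.30,.17)"
```

```text
shift [ 0.0622  0.1464 -0.0222] turn [-0.001 -0.001  0.001] clock 1.98 tcp [0.3999 0.2927 0.2779] rot [-3.141e+00 -1.000e-03  1.710e-01] F [0.6 0.7 0. ] w -0.0003
```

>>> play_rows:
  steps:
    - [1,0.062,0.146,-0.022,0,0,0]
    - [1,0.062,0.146,-0.022,0,0,0]
    - [1,0.062,0.146,-0.022,0,0,0]
    - [1,0.062,0.146,-0.022,0,0,0]

```text
clock: 2.48
tcp_pos: [0.486, 0.1591, 0.2997]
tool_rot: [3.141, -0.001, 0.166]
contact_force: [0.1, 0.0, 0.4]
grip_width: -0.0001
```

Run:
```python
from h import *
go(.486,.159,.23,.17)
s=robot.observe();c=robot.read_camera('wrist');cv2.imwrite('pics/w1.png',c['image'])
import pickle;pickle.dump((s,c),open('w1.pkl','wb'));print(c['T_tool_cam'],c['mtx'])
```

```text
shift [-0.0001  0.      0.0697] turn [ 0.    -0.001 -0.004] clock 2.48 tcp [0.486  0.1591 0.2997] rot [ 3.141e+00 -1.000e-03  1.660e-01] F [0.1 0.  0.4] w -0.0001
[[-7.04685595e-05 -9.46097822e-01 -3.23881005e-01  8.21811085e-02]
 [ 9.99999629e-01  2.11422984e-04 -8.35168949e-04 -3.24404446e-04]
 [ 8.58627412e-04 -3.23880944e-01  9.46097456e-01 -1.42273943e-01]
 [ 0.00000000e+00  0.00000000e+00  0.00000000e+00  1.00000000e+00]] [[325.97700942   0.         254.02911415]
 [  0.         325.97700942 193.46096867]
 [  0.           0.           1.        ]]
```

View pics/w1.png

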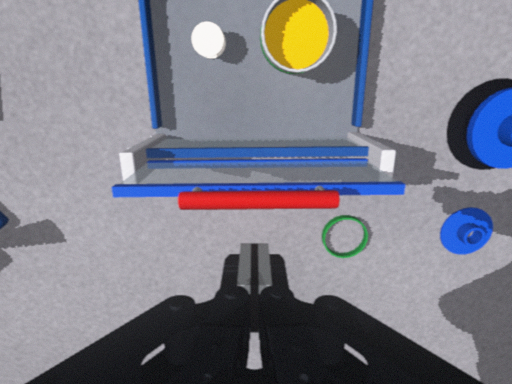

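```bash
cat >> h.py <<'E'
def wray(s,c,uv,z):
    T=R.from_euler('xyz',s['tool_rot']).as_matrix();M=np.array(c['T_tool_cam']);K=np.array(c['mtx'])
    o=T@M[:3,3]+np.array(s['tcp_pos']);d=T@M[:3,:3]@np.linalg.inv(K)@np.array([uv[0],uv[1],1.])
    return np.round(o+d*(z-o[2])/d[2],4)
E
python3 - <<'E'
from h import *
import pickle
s,c=pickle.load(open('w1.pkl','rb'))
for z in(.205,.21,.215):print(z,wray(s,c,(180,200),z),wray(s,c,(338,200),z),wray(s,c,(259,200),z))
im=c['image'];k=cv2.resize(im[0:80,180:380],None,fx=4,fy=4,interpolation=cv2.INTER_CUBIC);cv2.imwrite('pics/c5.png',k)
E
```

```text
0.205 [0.4723 0.2154 0.205 ] [0.4926 0.0948 0.205 ] [0.4824 0.1551 0.205 ]
0.21 [0.4743 0.2145 0.21  ] [0.4941 0.0965 0.21  ] [0.4842 0.1555 0.21  ]
0.215 [0.4763 0.2136 0.215 ] [0.4957 0.0981 0.215 ] [0.486  0.1558 0.215 ]
```

View pics/c5.png

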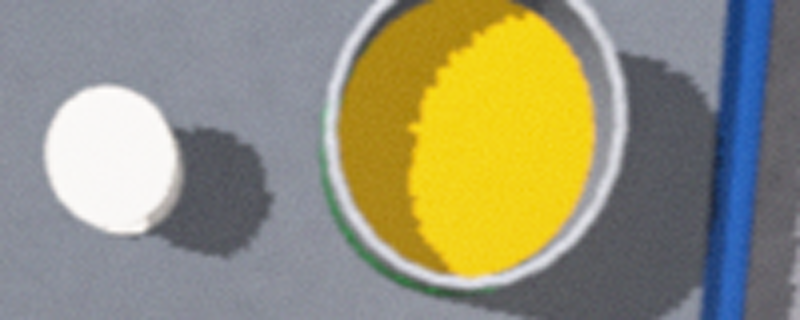

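>>> play_rows:
  steps:
    - [1,-0.001,0.002,0.05,0,0,-0.004]
    - [1,-0.001,0.002,0.08,0,0,-0.004]
    - [1,-0.001,0.002,0.1,0,0,-0.004]
    - [1,-0.001,0.002,0.12,0,0,-0.004]
    - [1,-0.001,0.002,0.14,0,0,-0.004]

```text
clock: 3.15
tcp_pos: [0.4842, 0.1596, 0.1603]
tool_rot: [-3.141, -0.001, 0.176]
contact_force: [-4.9, 1.1, 6.5]
grip_width: 0.0003
```

>>> play_rows:
  steps:
    - [1,0,0,0.01,0,0,0]
    - [1,0,0,0.018,0,0,0]
    - [1,0,0,0.022,0,0,0]

```text
clock: 3.52
tcp_pos: [0.4845, 0.1595, 0.1387]
tool_rot: [-3.141, -0.001, 0.175]
contact_force: [-12.7, 2.3, 21.0]
grip_width: -0.0003
```

Run:
```python
from h import *
a=robot.read_camera('scene');b=robot.read_camera('side')
def crop(im,x,y,w,h,k): return cv2.resize(im[y:y+h,x:x+w],None,fx=k,fy=k,interpolation=cv2.INTER_CUBIC)
cv2.imwrite('pics/c6.png',np.hstack([crop(a['image'],290,110,128,150,3),crop(b['image'],190,85,128,150,3)]))
go(.485,.157,.137,.17)
```

```text
shift [-0.      0.0025  0.0019] turn [-0.001 -0.002  0.005] clock 3.62 tcp [0.4846 0.1595 0.1389] rot [-3.141e+00 -2.000e-03  1.750e-01] F [-5.9  1.5  9.6] w 0.0002
```

View pics/c6.png

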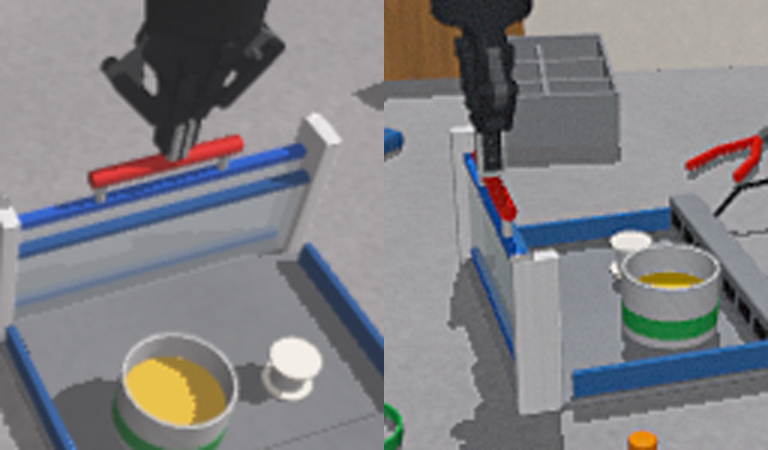

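>>> play_rows:
  steps:
    - [1,0,0,0.003,0,0,0]
    - [1,0,0,0.005,0,0,0]
    - [1,0,0,0.005,0,0,0]

```text
clock: 4.0
tcp_pos: [0.4848, 0.1595, 0.1385]
tool_rot: [-3.141, -0.005, 0.176]
contact_force: [-19.8, 1.1, 29.3]
grip_width: -0.0002
```

>>> play_rows:
  steps:
    - [1,0,0,-0.03,0,0,0]
    - [1,0,0,-0.08,0,0,0]
    - [-1,0,0.05,-0.1,0,0,0]

```text
clock: 4.38
tcp_pos: [0.4939, 0.1111, 0.2349]
tool_rot: [-3.141, -0.004, 0.178]
contact_force: [1.6, -0.6, -0.5]
grip_width: 0.0171
```

Run:
```python
from h import *
go(.51,-.14,.24,.17)
```

```text
shift [-0.0286  0.2499 -0.0054] turn [-0.001 -0.004  0.008] clock 4.38 tcp [0.4939 0.1111 0.2349] rot [-3.141 -0.004  0.178] F [ 1.6 -0.6 -0.5] w 0.0171
```

>>> play_rows:
  steps:
    - [-1,-0.028,0.25,-0.005,0,-0.004,0.008]
    - [-1,-0.028,0.25,-0.005,0,-0.004,0.008]
    - [-1,-0.028,0.25,-0.005,0,-0.004,0.008]
    - [-1,-0.028,0.25,-0.005,0,-0.004,0.008]
    - [-1,-0.028,0.25,-0.005,0,-0.004,0.008]

```text
clock: 5.0
tcp_pos: [0.5085, -0.1452, 0.2366]
tool_rot: [3.141, 0.005, 0.16]
contact_force: [0.3, 0.9, -0.9]
grip_width: 0.0852
```

Run:
```python
from h import *
import pickle
go(.567,-.149,.24,.17)
s=robot.observe();c=robot.read_camera('wrist');cv2.imwrite('pics/w2.png',c['image'])
pickle.dump((s,c),open('w2.pkl','wb'))
a=robot.read_camera('scene');b=robot.read_camera('side');pickle.dump((a,b),open('cams2.pkl','wb'))
def crop(im,x,y,w,h,k): return cv2.resize(im[y:y+h,x:x+w],None,fx=k,fy=k,interpolation=cv2.INTER_CUBIC)
cv2.imwrite('pics/c7.png',np.hstack([crop(a['image'],280,110,128,150,3),crop(b['image'],190,85,128,150,3)]))
```

```text
shift [ 0.0571  0.0131 -0.0036] turn [ 0.001  0.005 -0.01 ] clock 5.0 tcp [ 0.5085 -0.1452  0.2366] rot [3.141 0.005 0.16 ] F [ 0.3  0.9 -0.9] w 0.0852
```

View pics/w2.png

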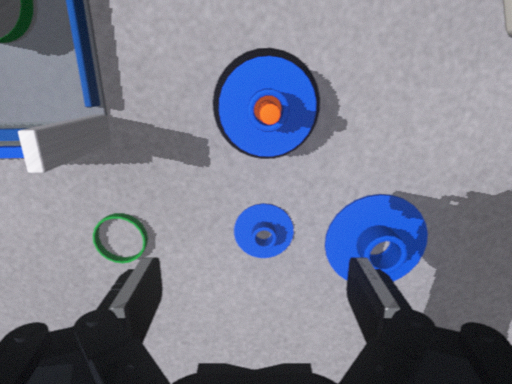

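View pics/c7.png

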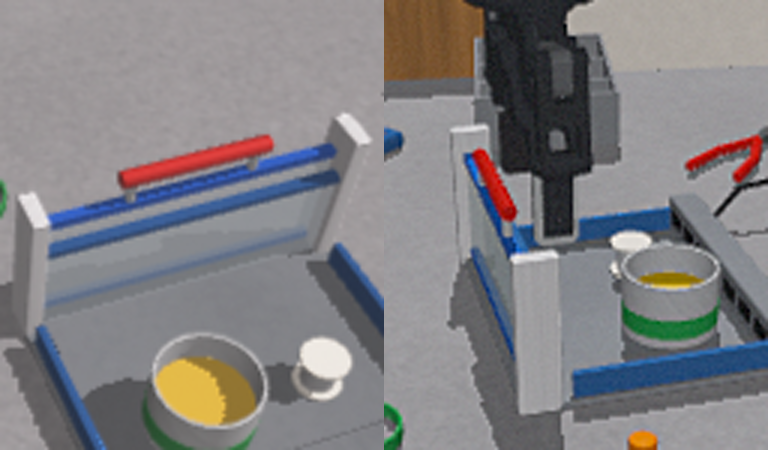

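Run:
```python
from h import *
import pickle
s,c=pickle.load(open('w2.pkl','rb'));a,b=pickle.load(open('cams2.pkl','rb'))
print('h',tri(a,(322.3,170),b,(232.7,156)),tri(a,(369,158),b,(222,137)))
print('knob',wray(s,c,(270,112.5),.097))
k=cv2.resize(c['image'][35:175,200:340],None,fx=4,fy=4,interpolation=cv2.INTER_CUBIC);cv2.imwrite('pics/c8.png',k)
print('lid L R',wray(s,c,(216.5,103),.037),wray(s,c,(318.5,103),.037))
print('knob by color',end=' ')
hsv=cv2.cvtColor(c['image'],cv2.COLOR_BGR2HSV);m=cv2.inRange(hsv,(5,150,150),(20,255,255));n,l,st,ce=cv2.connectedComponentsWithStats(m);i=1+np.argmax(st[1:,4]);print(st[i],ce[i])
```

```text
h (array([0.4976875 , 0.10323155, 0.1302695 ]), [array([-0.2,  0.8]), array([-0.4, -0.5])]) (array([0.47531375, 0.21559295, 0.12998738]), [array([-0. ,  0.1]), array([-0.1, -0.1])])
knob [ 0.5669 -0.1489  0.097 ]
lid L R [ 0.5625 -0.0975  0.037 ] [ 0.579  -0.1994  0.037 ]
knob by color [255  96  26  28 533] [267.74859287 109.87429644]
```

View pics/c8.png

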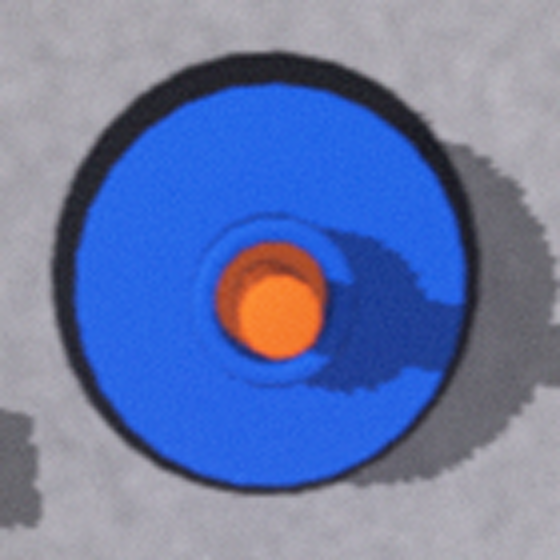

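>>> play_rows:
  steps:
    - [-1,0.0571,0.0131,0.02,0,0.005,-0.01]
    - [-1,0.0571,0.0131,0.06,0,0.005,-0.01]
    - [-1,0.0571,0.0131,0.1,0,0.005,-0.01]
    - [-1,0.0571,0.0131,0.13,0,0.005,-0.01]

```text
clock: 5.65
tcp_pos: [0.5666, -0.1429, 0.1047]
tool_rot: [-3.141, 0.001, 0.179]
contact_force: [0.5, -0.4, 0.2]
grip_width: 0.085
```

Run:
```python
from h import *
go(.567,-.149,.069,.17)
```

```text
shift [-0.0007  0.006   0.0357] turn [-0.     0.001  0.009] clock 5.65 tcp [ 0.5666 -0.1429  0.1047] rot [-3.141e+00  1.000e-03  1.790e-01] F [ 0.5 -0.4  0.2] w 0.085
```

>>> play_rows:
  steps:
    - [-1,0,0.006,0.02,0,0,0.009]
    - [-1,0,0.006,0.02,0,0,0.009]
    - [-1,0,0.006,0.02,0,0,0.009]

```text
clock: 6.02
tcp_pos: [0.5688, -0.1507, 0.0888]
tool_rot: [3.141, -0.003, 0.168]
contact_force: [-0.3, 0.4, 1.0]
grip_width: 0.0852
```

Run:
```python
from h import *
go(.567,-.149,.069,.17)
c=robot.read_camera('wrist');cv2.imwrite('pics/w3.png',c['image'])
```

```text
shift [-0.0015 -0.002   0.0198] turn [ 0.001 -0.003 -0.002] clock 6.03 tcp [ 0.5688 -0.1507  0.0888] rot [ 3.141e+00 -3.000e-03  1.680e-01] F [-0.3  0.4  1. ] w 0.0852
```

View pics/w3.png

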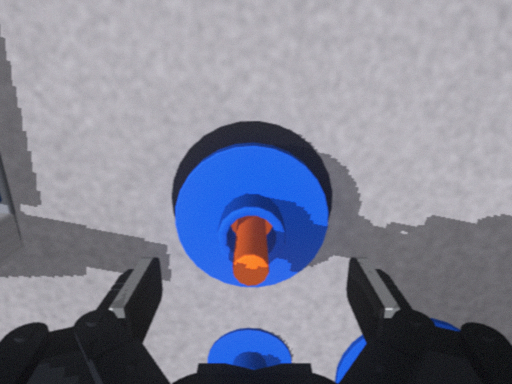

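Run:
```python
from h import *
s=robot.observe();c=robot.read_camera('wrist')
k=cv2.resize(c['image'][200:300,200:300],None,fx=5,fy=5,interpolation=cv2.INTER_CUBIC);cv2.imwrite('pics/c9.png',k)
print(s['tcp_pos'],wray(s,c,(251,272),.097),wray(s,c,(251,265),.097))
```

```text
[ 0.56885819 -0.15078476  0.08894678] [ 0.5654 -0.1494  0.097 ] [ 0.5692 -0.1488  0.097 ]
```

View pics/c9.png

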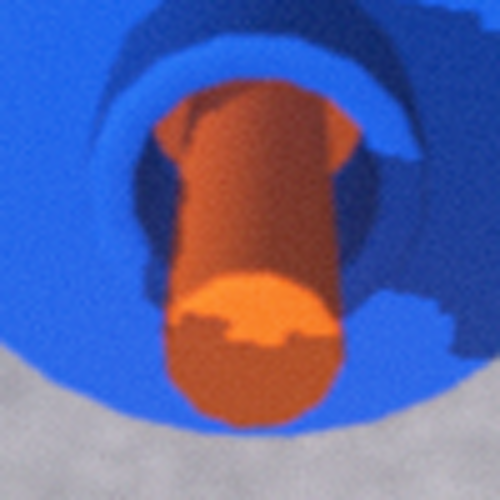

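>>> play_rows:
  steps:
    - [-1,-0.002,-0.0015,0.012,0,0,0]
    - [-1,-0.002,-0.0015,0.0195,0,0,0]
    - [-1,-0.002,-0.0015,0.0195,0,0,0]

```text
clock: 6.5
tcp_pos: [0.565, -0.1497, 0.0663]
tool_rot: [-3.141, 0.001, 0.167]
contact_force: [0.8, -1.1, 1.1]
grip_width: 0.0856
```

>>> play_rows:
  newtons: 50
  steps:
    - [1,0,0,0,0,0,0]
    - [1,0,0,0,0,0,0]
    - [1,0,0,0,0,0,0]
    - [1,0,0,0,0,0,0]
    - [1,0,0,0,0,0,0]

```text
clock: 7.12
tcp_pos: [0.5658, -0.1496, 0.0679]
tool_rot: [3.141, -0.002, 0.167]
contact_force: [-0.8, 1.4, 1.0]
grip_width: 0.0165
```

>>> play_rows:
  steps:
    - [1,0,0,-0.005,0,0,0]
    - [1,0,0,-0.015,0,0,0]
    - [1,0,0,-0.03,0,0,0]
    - [1,0,0,-0.05,0,0,0]
    - [1,0,0,-0.07,0,0,0]

```text
clock: 7.75
tcp_pos: [0.5658, -0.1498, 0.1396]
tool_rot: [3.141, -0.002, 0.167]
contact_force: [0.9, 0.3, -3.4]
grip_width: 0.0163
```

>>> play_rows:
  steps:
    - [1,0,0,-0.02,0,0,0]
    - [1,0,0,-0.04,0,0,0]
    - [1,0,0,-0.06,0,0,0]
    - [1,0,0,-0.065,0,0,0]
    - [1,0,0,-0.065,0,0,0]

```text
clock: 8.38
tcp_pos: [0.5655, -0.1496, 0.2024]
tool_rot: [-3.141, -0.001, 0.167]
contact_force: [-0.2, -0.8, -3.1]
grip_width: 0.0165
```

Run:
```python
from h import *
import pickle
go(.626,.1335,.20,.17)
s=robot.observe();c=robot.read_camera('wrist')
b=robot.read_camera('side');pickle.dump((s,c,b),open('w4.pkl','wb'))
cv2.imwrite('pics/w4.png',c['image']);cv2.imwrite('pics/s4.png',b['image'])
```

```text
shift [ 0.1067 -0.2691  0.0026] turn [-0.    -0.001 -0.003] clock 8.38 tcp [ 0.5655 -0.1496  0.2024] rot [-3.141e+00 -1.000e-03  1.670e-01] F [-0.2 -0.8 -3.1] w 0.0165
```

View pics/w4.png

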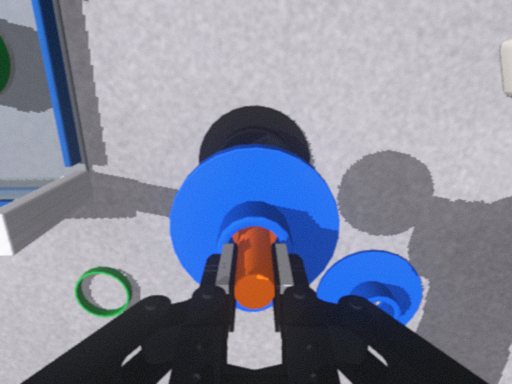

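View pics/s4.png

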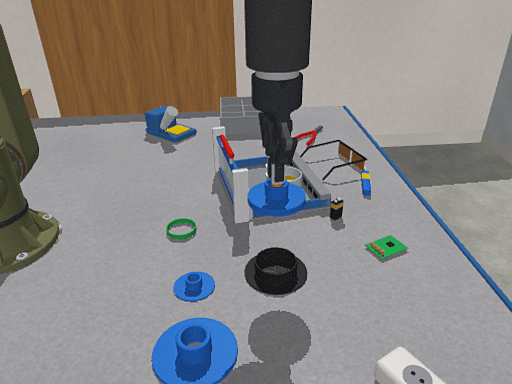

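>>> play_rows:
  steps:
    - [1,0.005,-0.03,-0.025,0,0,0]
    - [1,0.012,-0.075,-0.038,0,0,0]
    - [1,0.018,-0.125,-0.038,0,0,0]
    - [1,0.024,-0.17,-0.038,0,0,0]
    - [1,0.03,-0.215,-0.038,0,0,0]

```text
clock: 9.1
tcp_pos: [0.5587, 0.0687, 0.2396]
tool_rot: [3.141, 0.0, 0.167]
contact_force: [1.2, -0.4, -2.9]
grip_width: 0.0165
```

>>> play_rows:
  steps:
    - [1,0.004,-0.03,0,0,0,0]
    - [1,0.007,-0.049,0,0,0,0]
    - [1,0.007,-0.054,0,0,0,0]
    - [1,0.007,-0.054,0,0,0,0]

```text
clock: 9.6
tcp_pos: [0.5572, 0.1212, 0.2403]
tool_rot: [3.141, -0.0, 0.167]
contact_force: [0.2, -0.3, -2.9]
grip_width: 0.0163
```

Run:
```python
from h import *
import pickle
go(.626,.1335,.24,.17)
s=robot.observe();c=robot.read_camera('wrist');pickle.dump((s,c),open('w5.pkl','wb'))
cv2.imwrite('pics/w5.png',c['image'])
```

```text
shift [ 0.0699 -0.0007  0.0004] turn [ 0.    -0.    -0.003] clock 9.6 tcp [0.5572 0.1212 0.2403] rot [ 3.141 -0.     0.167] F [ 0.2 -0.3 -2.9] w 0.0163
```

View pics/w5.png

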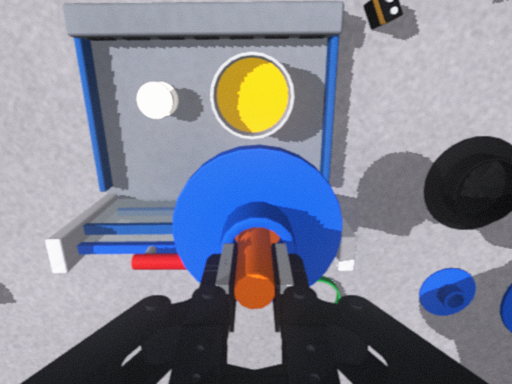

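Run:
```python
from h import *
import pickle
from scipy.optimize import least_squares
s,c=pickle.load(open('w5.pkl','rb'));im=c['image']
M=np.array(c['T_tool_cam']);K=np.array(c['mtx']);T=R.from_euler('xyz',s['tool_rot']).as_matrix();p=np.array(s['tcp_pos'])
def wp(X): # world->pix
    q=(np.linalg.inv(M)@np.vstack([T.T@(X.T-p[:,None]),np.ones(len(X))]))[:3];q=K@q;return (q[:2]/q[2]).T
g=im.astype(float).mean(2)
th=np.linspace(0,2*np.pi,180,endpoint=False)
def samp(P): return cv2.remap(g.astype(np.float32),P[:,0].astype(np.float32).reshape(1,-1),P[:,1].astype(np.float32).reshape(1,-1),cv2.INTER_LINEAR)[0]
sat=cv2.cvtColor(im,cv2.COLOR_BGR2HSV)
best=None
for x in np.arange(.615,.640,.0005):
  for y in np.arange(.122,.146,.0005):
    C=np.array([x,y,.061]);f=lambda r:samp(wp(C+np.c_[r*np.cos(th),r*np.sin(th),0*th]))
    sc=(2*f(.0385)-f(.0425)-f(.0345)).mean()
    if best is None or sc>best[0]:best=(sc,x,y)
print('tin',best)
x,y=best[1:];k=cv2.resize(im[30:160,190:320],None,fx=4,fy=4,interpolation=cv2.INTER_CUBIC)
for r,col in((.040,(0,0,255)),(.037,(0,255,0))):
  for u,v in wp(np.array([x,y,.061])+np.c_[r*np.cos(th),r*np.sin(th),0*th]): cv2.circle(k,(int((u-190)*4+2),int((v-30)*4+2)),1,col,-1)
# lid disc edge: blue region ellipse fit, in tool frame
m=cv2.inRange(sat,(105,150,120),(120,255,255));m[:140]=0;m[:,:170]=0;m[:,345:]=0
pts=[]
for v in range(150,225):
    u=np.where(m[v,170:345])[0]
    if len(u): pts+=[(170+u[0],v),(170+u[-1],v)]
pts=np.array(pts,float)
lz=p[2]-.038+.005+.004
def res(q): return np.hypot(*(wp(np.array([q[0],q[1],lz+q[2]])+np.c_[.0495*np.cos(th),.0495*np.sin(th),0*th])[None]-pts[:,None]).transpose(2,0,1)).min(1)
o=least_squares(res,[p[0],p[1],0],loss='soft_l1');print('lid',o.x,'cost',o.cost,'tcp',p, 'd tool', T.T@(np.array([o.x[0],o.x[1],0])-p*[1,1,0]))
cv2.imwrite('pics/c10.png',k)
```

```text
tin (np.float32(180.58366), np.float64(0.6249999999999989), np.float64(0.1355))
lid [ 0.55753351  0.11974569 -0.00487757] cost 372.2509153914801 tcp [0.55719436 0.12122702 0.24033733] d tool [8.82219250e-05 1.51710133e-03 7.95351868e-07]
```

View pics/c10.png

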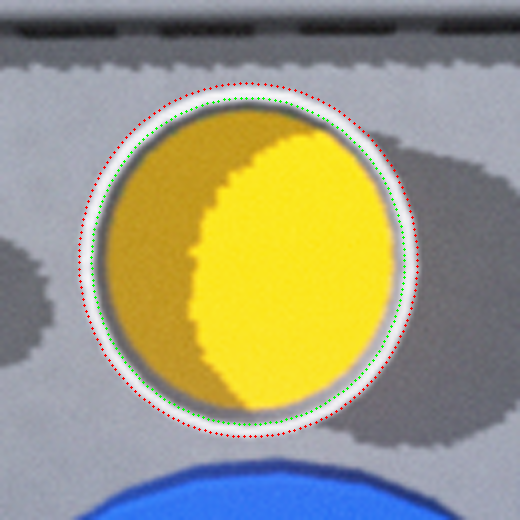

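>>> play_rows:
  steps:
    - [1,0.02,-0.001,0,0,0,0]
    - [1,0.05,-0.0023,0.01,0,0,0]
    - [1,0.069,-0.0023,0.04,0,0,0]
    - [1,0.069,-0.0023,0.08,0,0,0]
    - [1,0.069,-0.0023,0.11,0,0,0]

```text
clock: 10.28
tcp_pos: [0.6247, 0.134, 0.1282]
tool_rot: [3.141, 0.001, 0.166]
contact_force: [-0.8, 1.1, -2.5]
grip_width: 0.0164
```

>>> play_rows:
  steps:
    - [1,0,0,0.007,0,0,0]
    - [1,0,0,0.007,0,0,0]

```text
clock: 10.52
tcp_pos: [0.6254, 0.1347, 0.1245]
tool_rot: [3.141, -0.002, 0.167]
contact_force: [1.5, 0.2, -1.8]
grip_width: 0.0163
```

Run:
```python
from h import *
go(.625,.135,.099,.17)
a=robot.read_camera('scene');b=robot.read_camera('side')
def crop(im,x,y,w,h,k): return cv2.resize(im[y:y+h,x:x+w],None,fx=k,fy=k,interpolation=cv2.INTER_CUBIC)
cv2.imwrite('pics/c11.png',np.hstack([crop(a['image'],310,190,80,80,5),crop(b['image'],245,130,80,80,5)]))
```

```text
shift [-0.0004 -0.0003  0.0255] turn [ 0.001 -0.002 -0.003] clock 10.53 tcp [0.6254 0.1347 0.1245] rot [ 3.141e+00 -2.000e-03  1.670e-01] F [ 1.5  0.2 -1.8] w 0.0163
```

View pics/c11.png

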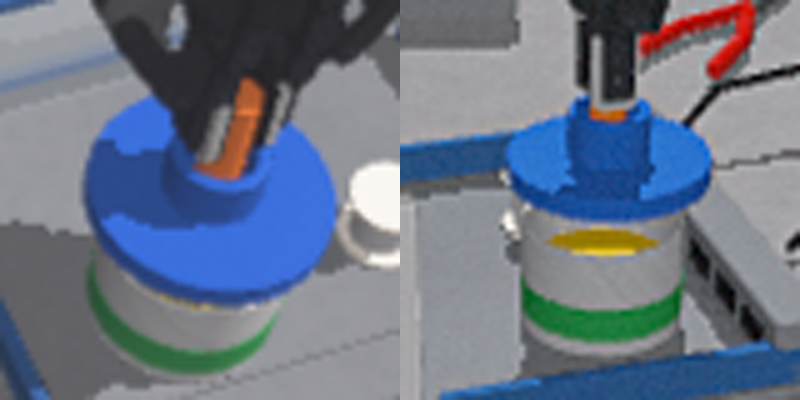

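Run:
```python
from h import *
import pickle
a,b=pickle.load(open('cams.pkl','rb'))
for c in(a,b):
    for x,y,z in((.625,.135,.061),(.625,.135,.095),(.628,.135,.095),(.625,.138,.095)):print(np.round(proj(c,(x,y,z)),2))
```

```text
[348.62 235.7 ]
[351.43 226.12]
[351.88 227.33]
[352.88 225.93]
[285.28 173.16]
[285.58 160.61]
[286.82 160.55]
[285.4  160.07]
```

>>> play_rows:
  steps:
    - [1,-0.0008,0,0.005,0,0,0]
    - [1,-0.0008,0,0.01,0,0,0]
    - [1,-0.0008,0,0.014,0,0,0]
    - [1,-0.0008,0,0.017,0,0,0]
    - [1,-0.0008,0,0.017,0,0,0]

```text
clock: 11.25
tcp_pos: [0.624, 0.1352, 0.1062]
tool_rot: [3.141, -0.0, 0.167]
contact_force: [1.0, -0.3, -2.8]
grip_width: 0.0164
```

>>> play_rows:
  steps:
    - [1,0,0,0.003,0,0,0]
    - [1,0,0,0.005,0,0,0]
    - [1,0,0,0.007,0,0,0]
    - [1,0,0,0.007,0,0,0]

```text
clock: 11.75
tcp_pos: [0.6241, 0.1353, 0.0994]
tool_rot: [3.141, -0.001, 0.167]
contact_force: [-0.8, 0.3, -2.9]
grip_width: 0.0166
```

>>> play_rows:
  steps:
    - [1,0,0,0.0015,0,0,0]
    - [1,0,0,0.003,0,0,0]
    - [1,0,0,0.003,0,0,0]

```text
clock: 12.12
tcp_pos: [0.6245, 0.1353, 0.0989]
tool_rot: [3.141, -0.003, 0.168]
contact_force: [-5.6, -0.4, 5.0]
grip_width: 0.0166
```

>>> play_rows:
  steps:
    - [0.3,0,0,0,0,0,0]
    - [-0.2,0,0,0,0,0,0]
    - [-1,0,0,0,0,0,0]
    - [-1,0,0,0,0,0,0]
    - [-1,0,0,-0.001,0,0,0]

```text
clock: 12.75
tcp_pos: [0.6242, 0.1353, 0.0975]
tool_rot: [3.141, -0.001, 0.167]
contact_force: [-0.4, 0.2, 0.1]
grip_width: 0.0855
```

Run:
```python
from h import *
import pickle
go(.625,.135,.075,.17)
s=robot.observe();w=robot.read_camera('wrist');a=robot.read_camera('scene');b=robot.read_camera('side');pickle.dump((s,w,a,b),open('w6.pkl','wb'))
def crop(im,x,y,w,h,k): return cv2.resize(im[y:y+h,x:x+w],None,fx=k,fy=k,interpolation=cv2.INTER_CUBIC)
cv2.imwrite('pics/c12.png',np.hstack([crop(a['image'],310,190,80,80,5),crop(b['image'],245,130,80,80,5)]))
cv2.imwrite('pics/w6.png',w['image'])
```

```text
shift [0.0008 0.0004 0.0225] turn [ 0.    -0.001 -0.003] clock 12.75 tcp [0.6242 0.1353 0.0975] rot [ 3.141e+00 -1.000e-03  1.670e-01] F [-0.4  0.2  0.1] w 0.0855
```

View pics/c12.png

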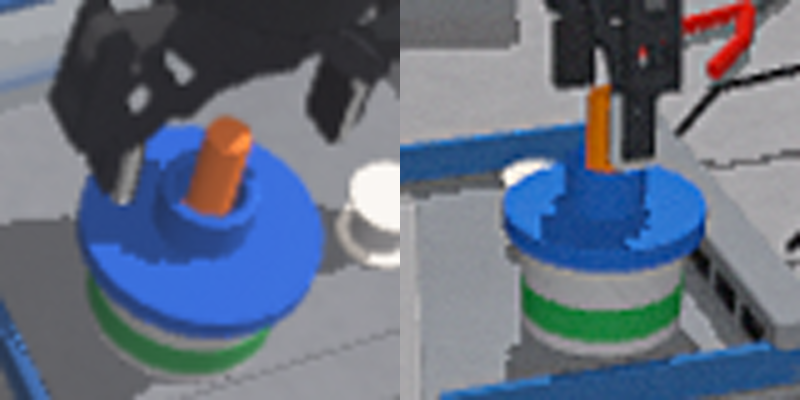

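View pics/w6.png

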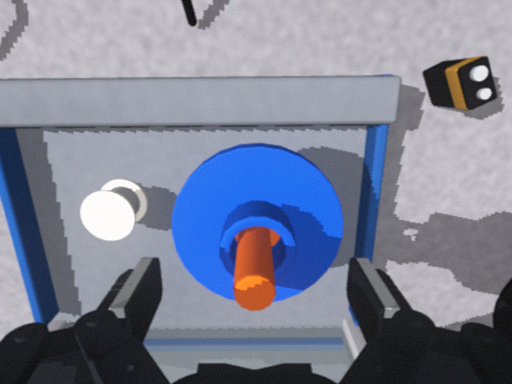

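>>> play_rows:
  steps:
    - [-1,0.0005,0.0015,0.008,0,0,0]
    - [-1,0.0005,0.0015,0.016,0,0,0]
    - [-1,0.0005,0.0015,0.0235,0,0,0]
    - [-1,0.0005,0.0015,0.0235,0,0,0]

```text
clock: 13.4
tcp_pos: [0.6244, 0.1337, 0.0729]
tool_rot: [3.141, 0.001, 0.167]
contact_force: [0.2, -0.0, -0.3]
grip_width: 0.0855
```

Run:
```python
from h import *
go(.625,.135,.0735,.17)
```

```text
shift [ 0.0008 -0.0012 -0.0006] turn [ 0.001  0.001 -0.003] clock 13.4 tcp [0.6244 0.1337 0.0729] rot [3.141e+00 1.000e-03 1.670e-01] F [ 0.2 -0.  -0.3] w 0.0855
```

Step 3 has had more than 0.2 s. Now the collar.

>>> play_rows:
  newtons: 40
  steps:
    - [0.2,0,0,0,0,0,0]
    - [1,0,0,0,0,0,0]
    - [1,0,0,0,0,0,0]
    - [1,0,0,0,0,0,0]
    - [1,0,0,0,0,0,0]

```text
clock: 14.02
tcp_pos: [0.6253, 0.1339, 0.0749]
tool_rot: [3.141, -0.002, 0.167]
contact_force: [-1.0, 0.4, 4.1]
grip_width: 0.0387
```

Run:
```python
from h import *
go(.625,.135,.0735,.17)
w=robot.read_camera('wrist');cv2.imwrite('pics/w7.png',w['image'])
```

```text
shift [-0.0002 -0.0011  0.0014] turn [ 0.    -0.002 -0.003] clock 14.03 tcp [0.6253 0.1339 0.0749] rot [ 3.141e+00 -2.000e-03  1.670e-01] F [-1.   0.4  4.1] w 0.0387
```

View pics/w7.png

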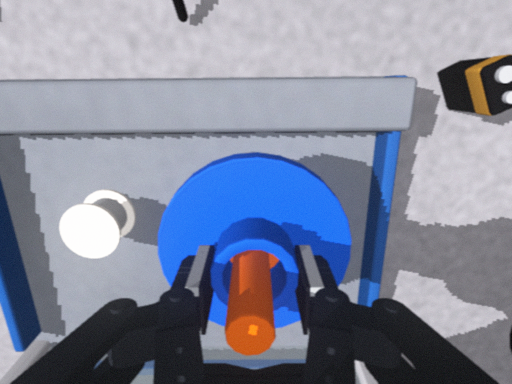

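>>> play_rows:
  steps:
    - [1,0,0,-0.004,0,0,0]
    - [1,0,0,-0.01,0,0,0]
    - [1,0,0,-0.018,0,0,0]
    - [1,0,0,-0.028,0,0,0]
    - [1,0,0,-0.038,0,0,0]

```text
clock: 14.7
tcp_pos: [0.625, 0.1339, 0.1131]
tool_rot: [-3.142, -0.001, 0.167]
contact_force: [-0.1, 0.5, -0.6]
grip_width: 0.0388
```

Run:
```python
from h import *
go(.625,.135,.0735,.17)
a=robot.read_camera('scene');b=robot.read_camera('side')
def crop(im,x,y,w,h,k): return cv2.resize(im[y:y+h,x:x+w],None,fx=k,fy=k,interpolation=cv2.INTER_CUBIC)
cv2.imwrite('pics/c13.png',np.hstack([crop(a['image'],310,190,80,80,5),crop(b['image'],245,130,80,80,5)]))
```

```text
shift [ 0.0001 -0.0011  0.0396] turn [-0.    -0.001 -0.003] clock 14.7 tcp [0.625  0.1339 0.1131] rot [-3.142e+00 -1.000e-03  1.670e-01] F [-0.1  0.5 -0.6] w 0.0388
```

View pics/c13.png

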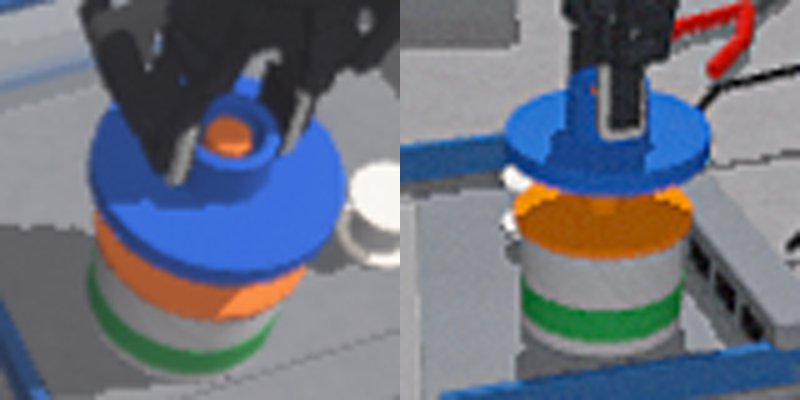

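The inner lid stays seated, and the outer lid rises level. I'll go on up.

>>> play_rows:
  steps:
    - [1,0,0,-0.01,0,0,0]
    - [1,0,0,-0.02,0,0,0]
    - [1,0,0,-0.03,0,0,0]
    - [1,0,0,-0.04,0,0,0]
    - [1,0,0,-0.052,0,0,0]

```text
clock: 15.42
tcp_pos: [0.6248, 0.1339, 0.1648]
tool_rot: [3.141, -0.001, 0.167]
contact_force: [0.6, 0.4, -2.7]
grip_width: 0.0386
```

>>> play_rows:
  steps:
    - [1,0,0,-0.006,0,0,0]
    - [1,0,0,-0.01,0,0,0]
    - [1,0,0,-0.01,0,0,0]
    - [1,0,0,-0.01,0,0,0]
    - [1,0,0,-0.01,0,0,0]

```text
clock: 16.05
tcp_pos: [0.6247, 0.1339, 0.1737]
tool_rot: [3.141, -0.0, 0.167]
contact_force: [0.4, 0.5, -1.5]
grip_width: 0.0387
```

Run:
```python
from h import *
go(.625,.135,.0735,.17)
a=robot.read_camera('scene');b=robot.read_camera('side')
def crop(im,x,y,w,h,k): return cv2.resize(im[y:y+h,x:x+w],None,fx=k,fy=k,interpolation=cv2.INTER_CUBIC)
cv2.imwrite('pics/c14.png',np.hstack([crop(a['image'],280,130,130,150,3),crop(b['image'],210,90,130,150,3)]))
```

```text
shift [ 0.0004 -0.0011  0.1002] turn [ 0.    -0.    -0.003] clock 16.05 tcp [0.6247 0.1339 0.1737] rot [ 3.141 -0.     0.167] F [ 0.4  0.5 -1.5] w 0.0387
```

View pics/c14.png

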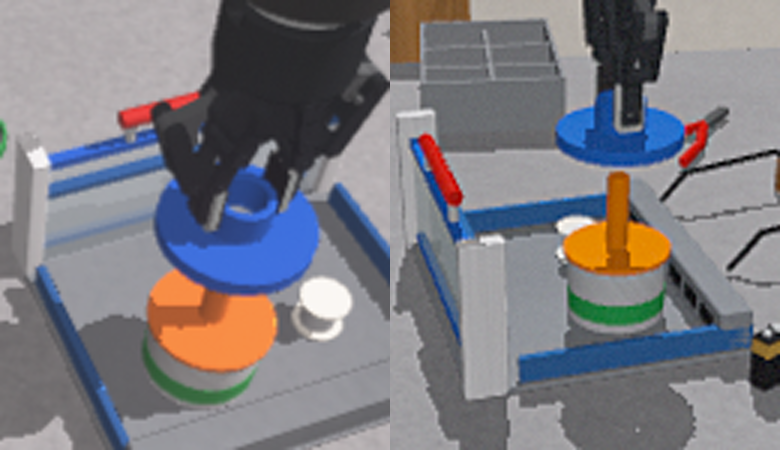

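```bash
python3 -c "
from bench import robot
print(robot.close_job())"
```

```text
the job is handed in; nothing more can be done
None
```

I finished the job and handed it in at about 16 s of the 54 s allowed; the interface gave no verdict.

- **Guard:** I pushed it down onto its stop. The handle bar then measured about 130 mm above the bench, against the 132 mm expected.
- **Lids onto the tin:** I lifted both together by the orange knob and lowered them until the force showed contact at the seated height, then let go.
- **Outer lid:** I gripped the blue collar and raised that lid straight up by about 99 mm.

**Last pictures:** The orange lid sits flat on the tin. The blue lid is held level and clear above the knob. The reel and battery look untouched. The wristband was only partly in frame in that last view, but it was in place in earlier pictures and the arm did not go near it afterwards.

**Disagreements:**
- The cameras put the tin's centre up to 3 mm apart along x and 7 mm along y, so I used the wrist camera's rim fit. The plug went in without side contact.
- The gripper opening read about 1.5 mm under the true diameter on both grasps.
- The push on the guard was slightly off-centre, with up to 20 N sideways, but the guard still reached its stop.

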